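# Match the lid of a sushi press to its hinge and hold it for the pin

## Robot

A 6-joint arm with a two-finger parallel gripper is mounted at the origin on the work surface. World frame = base frame: x ahead of the robot, y to its left, z up, the work surface at z = 0. Lengths are in m, angles in degrees, forces in N, time in s.
With the tool pointing down it reaches from about 0.325 to 0.775 m from the base axis. Payload 9.3 kg.
Tool frame: the origin (TCP) lies between the finger pads; the fingertips stand 11 mm ahead of it and the grasp point (between the pads) lies 8 mm behind it; z points along the fingers, y is the direction in which the jaws open and shut (so a half turn about z gives the same grasp; the last joint's range is limited). The gripper opens to 85 mm and grips with 20 to 120 N. Pads are 22 mm wide; open, the fingers measure 114 mm over their backs; the gripper's body (76 mm by 85 mm) begins 54 mm behind the grasp point. The pads swing forward as they close: fully open they stand 13 mm farther back than shut.
Start: joints at [61.215, 14.817, 1.232, 76.415, 0, 81.257], TCP at [0.188, 0.517, 0.211] pointing down, gripper open.
Joint ranges: [-174.27, 174.27], [-52.1, 104.24], [-59.71, 78.15], [-110.17, 111.67], [-87.03, 83.33], [-180, 180]. Speed limits (degrees/s): [127.2, 127.2, 159.86, 180, 180, 180].

## Interface

Orientations are given as [roll, pitch, yaw] about the fixed x, y, z axes, in that order (R = Rz(yaw) Ry(pitch) Rx(roll)).
In Python, from rig import robot, eoat, planner, telemetry, eyes, job gives the robot as it stands. The module is installed in compiled form; this text tells all that it offers. Calls block until the motion is done:
- robot.move_to(position, orientation): joint-space move of the TCP to a pose.
- robot.move_l(position, max_speed=0.15, rotation=None, max_force=None): straight line of the TCP; rotation=None keeps the orientation; max_speed is the mean speed in m/s. With max_force (N) it stops when the force on the tool has changed by that much, and returns True; else False.
- robot.set_joints(angles): joint-space move.
- eoat.grip(opening): finger opening in m; the grip force is fixed at half the most; returns when the fingers have stopped.
- robot.wait(seconds).
- planner.solve_ik(position, orientation): joint angles nearest the present ones, or None.
- telemetry.sense(): the state.
- eyes.capture(name): name is "scene" or "top"; returns the picture (480x640x3 uint8, red, green, blue); there is no depth.
- eyes.camera_info(name): a dict with "mtx" (3x3 intrinsics, pixels), "view" (4x4, takes a point from world to camera coordinates). Camera axes: x right, y down, z forward; pixel columns grow to the right and rows downward; lengths in m; the calibration is good to about 2 mm. A picture is of the moment at which its call begins. camera_info takes no time and is no camera call.
A pose or a line that the arm cannot do raises robot.Unreachable and nothing moves.
- job.hand_in(): hands the job in, once; it reports no verdict.
The state is a dict: "t": time; "joints": joint angles; "joint_velocities": joint speeds; "tau": joint torques, N m; "position": TCP position; "eef_rot": TCP orientation; "contact_force": force on the tool from outside, world axes, zero at the start; "moment": the same for the moment, N m; "width": finger opening in m.
Only numpy, scipy, OpenCV 4.12 (cv2) and the standard library are available. Lean on these libraries where they do the work, as an engineer would, in place of code of your own. Each camera call takes 0.05 s, during which the arm holds its last target.

## Task

In the wooden sushi press, first push the floor plate fully down until it is home, before bringing any lid near. Then fetch the lid whose single hinge knuckle fits between the press's two knuckles (not the lid with two knuckles), set its stamp into the mould and press it down against the springy seal until the lid is fully down and the knuckle holes line up for the pin. Finish while the gripper is still holding the lid down like that - do not let go - and leave the other lid and everything else on the table where they are.

Things in the scene. Friction and masses are not known exactly. Their poses are not given: they have to be found in the camera images.
- press: Fixed press of light wood, at the middle of the table. Origin: centre of its underside, on the table. Plinth 170 (x) x 110 (y) x 10 mm; on it a mould 116 x 92 mm, rim 60 mm above the table, cavity 84 (x) x 60 (y) mm open to the top. Steel hinge knuckles at its +x side. With the lid fully down its plate rests on the rim, it has the press's yaw and its origin is 50 mm above this one.
- press_bore (a point): Point on the axis of the press's two knuckles, midway between them: 70 mm in +x from the middle of the press, 60 mm above the table (rim height). The knuckles are tubes along y, 18 mm outside, 10 mm bore, 22 mm long, with a 37 mm gap between them. Axes as the press; y is the hinge axis.
- press_mouth (a point): Centre of the mould's mouth, at rim height, 60 mm above the table (the seal stands 6 mm higher). Axes as the press.
- press_seal (a joint): Travel in m, straight down, of the black rubber seal frame around the rim: 0 = 6 mm proud of the rim, 0.006 = level with it. It is sprung: it starts to yield at 5 N, is level at 11 N and springs back when released, so a lid that merely lies on it stays 6 mm too high.
- press_floor (a joint): Travel of the floor plate in m, straight down: 0 = its top is level with the rim, 0.014 = fully home on its stop. Moves stiffly, at about 5 N, and stays where it is left.
- floor_top (a point): Centre of the top of the floor plate (light wood, 81 x 57 mm, inside the mould). Its top is 46 mm above the table, 14 mm below the rim, when home; it starts 4 to 12 mm higher.
- lid: The lid to fit, light wood, 0.3 kg, lying stamp down, +x edge within 35 degrees of world +x. Origin: centre of the stamp's underside. Stamp 79 (x) x 55 (y) x 10 mm, rounded edges; plate 116 x 92 mm from 10 to 18 mm up; in its middle a grip bar 26 (x) x 64 (y) mm from 18 to 54 mm up. At the middle of its +x edge ONE steel knuckle, 30 mm long in y, 18 mm outside, 10 mm bore.
- lid_bore (a point): Centre of the bore of the lid's knuckle: 70 mm in +x from the lid's origin and 10 mm up. Axes as the lid; y is the bore's axis.
- other_lid: A lid of the same size and wood for a different press, with TWO knuckles (22 mm long, centres at y = -25 and +25 mm) at its +x edge. Not to be used. Origin: centre of its underside.
- pin: The hinge pin, a bent steel rod 6 mm thick, 120 mm long (along y) with a 25 mm end bent over. Lies between robot and press. Leave it. Origin: middle of the rod, underside.
- cup: White tea cup, 72 mm across, 75 mm tall. Leave it. Origin: centre of its underside.
- bowl: White bowl, 130 mm across, 55 mm tall. Leave it. Origin: centre of its underside.
- sauce: Amber sauce bottle, 50 mm across, 130 mm tall. Leave it. Origin: centre of its underside.
- small_bowl: Blue bowl, 96 mm across, 40 mm tall. Leave it. Origin: centre of its underside.
- paddle: Wooden rice paddle, 192 x 44 x 7 mm, lying flat beyond the press, along the table's y. Leave it. Origin: on its underside, near its middle.
Not all that is in view belongs to the job. What is shaped like the lid but pink or turquoise is not meant.

How it is judged:
By the outcome, as a careful person would: the job done as asked, in the order asked, and still so for the second after the job is handed in, while the arm keeps its last pose, push and grip.
It also fails if it takes over 51 s, if anything falls off the work surface, if the arm or the gripper's body presses on something with over 40 N, if the wrist force passes 120 N, or if a joint passes its speed limit or range.

## Working session

There is one attempt and no reset: what is moved stays moved. The work goes in short steps, each a Python script; the robot and the scene stay as the last script left them, time stands still between calls to the robot, and variables do not carry over. Pictures are saved under pics/ and viewed, and the job is handed in when it is done.

```bash
mkdir -p pics; ls
python3 - <<'E'
from rig import robot,eyes,telemetry
import cv2,numpy as np
for n in("scene","top"):
    im=eyes.capture(n); cv2.imwrite(f"pics/{n}0.png",im[:,:,::-1]); c=eyes.camera_info(n)
    print(n,np.round(c["mtx"],1).tolist(),np.round(c["view"],3).tolist())
s=telemetry.sense();print(s)
E
```

```text
pics
scene [[528.3, 0.0, 325.6], [0.0, 528.3, 231.7], [0.0, 0.0, 1.0]] [[-0.86, 0.51, -0.003, 0.49], [0.282, 0.47, -0.837, -0.056], [-0.425, -0.721, -0.548, 1.558], [0.0, 0.0, 0.0, 1.0]]
top [[560.4, 0.0, 317.8], [0.0, 560.4, 236.1], [0.0, 0.0, 1.0]] [[0.015, -1.0, 0.021, -0.081], [-0.989, -0.018, -0.145, 0.533], [0.145, -0.019, -0.989, 1.361], [0.0, 0.0, 0.0, 1.0]]
{'t': 0.1, 'joints': array([ 6.12155890e+01,  1.48484229e+01,  1.19352710e+00,  7.64167307e+01,
       -9.01950502e-04,  8.12579322e+01]), 'joint_velocities': array([ 0.02182787, -0.04461514, -0.0162728 , -0.0916584 , -0.08929574,
        0.00615594]), 'tau': array([ 3.81109639e-03, -5.56692731e+01,  3.45070016e+01,  1.15589579e-02,
       -2.16919261e-04,  1.32037666e-06]), 'position': array([0.1883508 , 0.51643807, 0.21091426]), 'eef_rot': array([-1.79929069e+02, -9.99478977e-03,  1.59957651e+02]), 'contact_force': array([0.00219699, 0.44997026, 0.35099886]), 'moment': array([-0.02847299, -0.0736745 , -0.01089839]), 'width': 0.08531837866816591}
```

View pics/scene0.png

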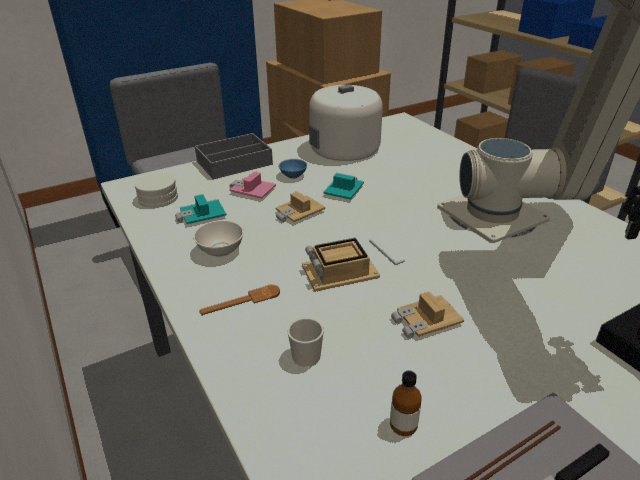

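View pics/top0.png

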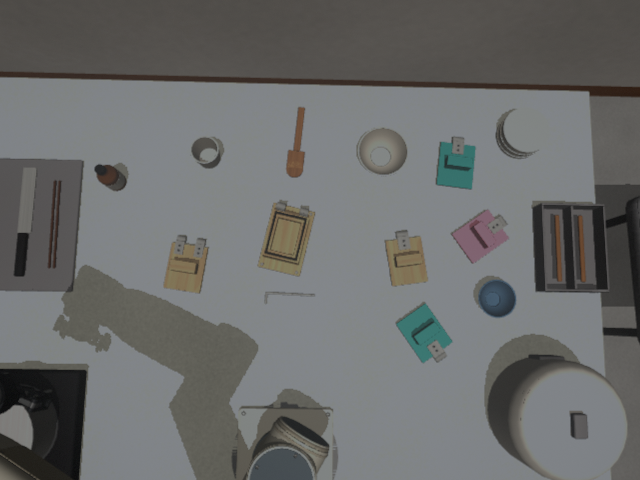

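Candidates (top view): a wooden lid with one knuckle at (406,260), a wooden lid with two knuckles at (187,265), a pink one at (480,236), and turquoise ones at (456,165) and (424,332). By the description I choose (406,260), and I'll check it in close crops.

Run:
```python
import cv2,numpy as np
t=cv2.imread("pics/top0.png");s=cv2.imread("pics/scene0.png")
g=lambda a:np.clip(255*(a/255.)**.6,0,255).astype(np.uint8)
a=cv2.resize(g(t[225:295,370:440]),(400,400),interpolation=2);b=cv2.resize(g(s[180:230,265:335]),(400,286),interpolation=2)
b=cv2.copyMakeBorder(b,0,114,0,0,0)
cv2.imwrite("pics/crop_lid.png",np.hstack([a,b]))
a=cv2.resize(g(t[190:285,245:330]),(537,600),interpolation=2);cv2.imwrite("pics/crop_press.png",a)
b=cv2.resize(g(s[230:295,295:385]),(800,578),interpolation=2);cv2.imwrite("pics/crop_press_s.png",b)
```

```text
(no output)
```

View pics/crop_lid.png

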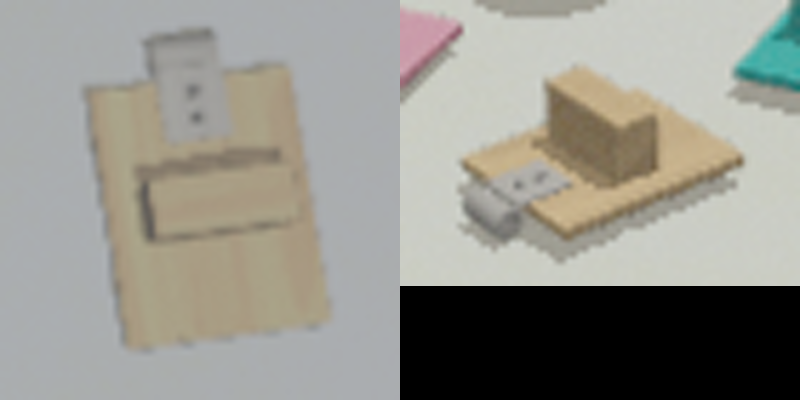

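View pics/crop_press.png

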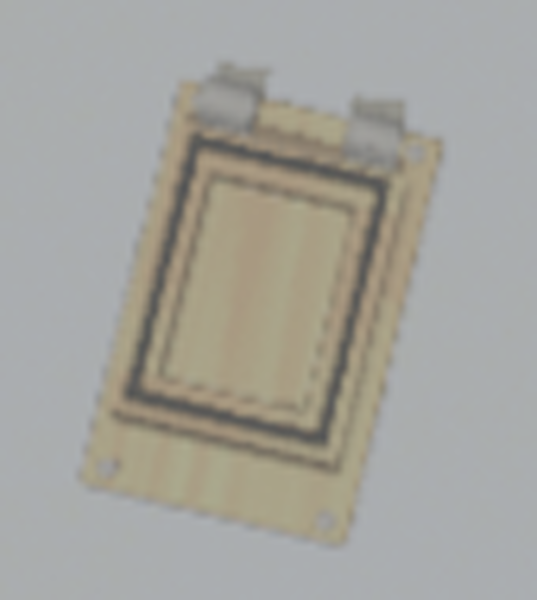

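View pics/crop_press_s.png

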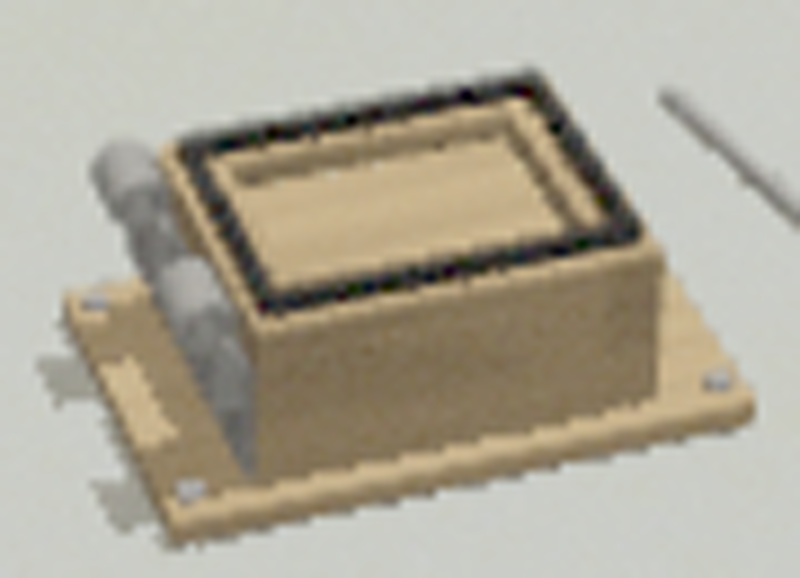

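The crop shows one knuckle on the chosen lid and two on the press. Next I refine the edges to sub-pixel lines and triangulate the corners from both views.

```bash
cat > vis.py <<'E'
import cv2,numpy as np
from rig import eyes
C={n:eyes.camera_info(n) for n in("scene","top")}
def edge(img,p,q,w=3.5,n=60,m=0.15):
    "refine segment p-q to strongest gradient; returns line (vx,vy,x0,y0), rms"
    p,q=np.float64(p),np.float64(q);d=(q-p)/np.linalg.norm(q-p);nn=np.array([-d[1],d[0]])
    t=np.linspace(m,1-m,n);o=np.arange(-w,w+.01,.1)
    P=(p+(q-p)*t[:,None])[:,None]+nn*o[:,None]
    g=cv2.GaussianBlur(img,(0,0),.7).astype(np.float32)
    v=cv2.remap(g,P[...,0].astype(np.float32),P[...,1].astype(np.float32),cv2.INTER_CUBIC)
    G=np.sqrt((np.gradient(v,axis=1)**2).sum(2));
    wgt=np.exp(-.5*(o/(w/1.5))**2);k=(G*wgt).argmax(1)
    off=[]
    for i,j in enumerate(k):
        s=slice(max(0,j-8),j+9);off.append((G[i,s]*o[s]).sum()/G[i,s].sum())
    pts=p+(q-p)*t[:,None]+nn*np.array(off)[:,None]
    l=cv2.fitLine(pts.astype(np.float32),cv2.DIST_HUBER,0,.01,.01).ravel()
    r=np.abs((pts-l[2:])@np.array([-l[1],l[0]]));return l,np.median(r)
def inter(a,b):
    A=np.array([[a[0],-b[0]],[a[1],-b[1]]]);s=np.linalg.solve(A,b[2:]-a[2:]);return a[2:]+a[:2]*s[0]
def quad(img,pts,w=3.5):
    L=[edge(img,pts[i],pts[(i+1)%len(pts)],w) for i in range(len(pts))]
    return np.array([inter(L[i-1][0],L[i][0]) for i in range(len(pts))]),[round(float(l[1]),2) for l in L]
def P(n): return C[n]["mtx"]@C[n]["view"][:3]
def plane(n,px,z):
    V=C[n]["view"];R=V[:3,:3];c=-R.T@V[:3,3]
    out=[]
    for u,v in np.atleast_2d(px):
        d=R.T@np.linalg.inv(C[n]["mtx"])@[u,v,1];out.append((c+d*(z-c[2])/d[2])[:3])
    return np.array(out)
def tri(a,b):
    X=cv2.triangulatePoints(P("top"),P("scene"),np.float64(a).T,np.float64(b).T);return (X[:3]/X[3]).T
def proj(n,X):
    h=(P(n)@np.c_[np.atleast_2d(X),np.ones(len(np.atleast_2d(X)))].T).T;return h[:,:2]/h[:,2:]
def show(img,pts,roi,f,name):
    x0,y0,x1,y1=roi;a=cv2.resize(img[y0:y1,x0:x1],None,fx=f,fy=f,interpolation=2)
    a=np.clip(255*(a/255.)**.6,0,255).astype(np.uint8)
    for q in pts:cv2.polylines(a,[np.int32((np.array(q)+.5-[x0,y0])*f)],True,(0,0,255),1)
    cv2.imwrite(name,a)
E
python3 - <<'E'
from vis import *
np.set_printoptions(precision=4,suppress=True)
t=cv2.imread("pics/top0.png");s=cv2.imread("pics/scene0.png")
cv=lambda l,x0,y0,f,du=0:[(x0+(u-du)/f-.5,y0+v/f-.5) for u,v in l]
def go(name,tq,sq,z,wt=2.5,ws=2.5):
    T,r=quad(t,tq,wt);S,r2=quad(s,sq,ws);print(name,"rms",r,r2)
    pt,ps=plane("top",T,z),plane("scene",S,z)
    for nm,p in(("top",pt),("scene",ps)):
        c=p.mean(0);e=[np.linalg.norm(p[(i+1)%4]-p[i]) for i in range(4)]
        print(nm,"ctr",c,"edges",np.array(e))
        for i in range(4): d=p[(i+1)%4]-p[i];print("   yaw%.2f"%np.degrees(np.arctan2(d[1],d[0])),end="")
        print()
    X=tri(T,S);print("tri z",X[:,2],"mean",X.mean(0));return T,S
A=go("seal",cv([(192,138),(390,180),(328,445),(125,400)],245,190,6.316),cv([(178,145),(265,315),(642,235),(535,75)],295,230,8.889),.066)
B=go("bartop",cv([(152,182),(292,163),(300,220),(152,240)],370,225,5.714),cv([(548,80),(625,130),(657,115),(580,65)],265,180,5.714,400),.054,1.5,1.5)
# plate top in top view
T,r=quad(t,cv([(88,90),(288,66),(328,320),(126,346)],370,225,5.714),2.5);print("plate",r)
p=plane("top",T,.018);print(p.mean(0),[round(np.linalg.norm(p[(i+1)%4]-p[i]),4) for i in range(4)])
for i in range(4): d=p[(i+1)%4]-p[i];print("   yaw%.2f"%np.degrees(np.arctan2(d[1],d[0])),end="")
S=cv([(462,160),(568,232),(742,158)],265,180,5.714,400)
L=[edge(s,S[0],S[1],2)[0],edge(s,S[1],S[2],2)[0]];f=inter(*L);print("\nnear corner tri (T idx0: +x+y)",[tri([T[i]],[f])[0] for i in range(4)])
show(t,[T,B[0]],(370,225,440,295),8,"pics/e_lid.png");show(s,[B[1]],(265,180,335,230),8,"pics/e_lids.png")
show(t,[A[0]],(245,190,330,285),6,"pics/e_press.png");show(s,[A[1]],(295,230,385,295),8,"pics/e_presss.png")
E
```

```text
seal rms [0.07, 0.07, 0.05, 0.14] [0.05, 0.06, 0.14, 0.17]
top ctr [0.531  0.0085 0.066 ] edges [0.0812 0.1085 0.081  0.1071]
   yaw-101.72   yaw167.32   yaw77.29   yaw-12.60
scene ctr [0.5362 0.0141 0.066 ] edges [0.086  0.1097 0.0859 0.1094]
   yaw77.10   yaw167.50   yaw-102.70   yaw-12.51
tri z [0.1079 0.0093 0.0111 0.1082] mean [0.5317 0.0079 0.0591]
bartop rms [0.12, 0.1, 0.07, 0.07] [0.1, 0.1, 0.2, 0.14]
top ctr [ 0.4786 -0.2961  0.054 ] edges [0.0612 0.0237 0.0622 0.024 ]
   yaw-81.59   yaw-168.02   yaw98.72   yaw9.53
scene ctr [ 0.4823 -0.2932  0.054 ] edges [0.0609 0.0284 0.0668 0.0222]
   yaw98.38   yaw-173.25   yaw-75.86   yaw20.81
tri z [0.0741 0.0279 0.0298 0.0747] mean [ 0.4795 -0.2968  0.0517]
plate [0.28, 0.14, 0.16, 0.13]
[ 0.4795 -0.2952  0.018 ] [np.float64(0.0938), np.float64(0.1178), np.float64(0.0929), np.float64(0.1181)]
   yaw-81.35   yaw-171.31   yaw98.79   yaw9.13
near corner tri (T idx0: +x+y) [array([ 0.5313, -0.2401,  0.0178]), array([ 0.5265, -0.3231, -0.019 ]), array([ 0.4466, -0.3803, -0.0869]), array([ 0.4549, -0.2907, -0.0401])]
```

```bash
cat > m.py <<'E'
from vis import *
np.set_printoptions(precision=4,suppress=True)
t=cv2.imread("pics/top0.png");s=cv2.imread("pics/scene0.png")
cv=lambda l,x0,y0,f,du=0:[(x0+(u-du)/f-.5,y0+v/f-.5) for u,v in l]
T1=cv([(192,138),(390,180),(328,445),(125,400)],245,190,6.316);S1=cv([(178,145),(265,315),(642,235),(535,75)],295,230,8.889)
T2=cv([(152,182),(292,163),(300,220),(152,240)],370,225,5.714);S2=cv([(548,80),(625,130),(657,115),(580,65)],265,180,5.714,400)
T3=cv([(88,90),(288,66),(328,320),(126,346)],370,225,5.714);S3=cv([(462,160),(568,232),(742,158)],265,180,5.714,400)
E
python3 - <<'E'
from m import *
o=[1,0,3,2]
for nm,T,S,w in(("seal",T1,S1,2.5),("bar",T2,S2,1.5)):
    a=quad(t,T,w)[0];b=quad(s,S,w)[0][o];X=tri(a,b);print(nm,X.tolist(),X.mean(0));e=proj("top",X)-a;print(np.abs(e).max(), [round(np.linalg.norm(X[(i+1)%4]-X[i]),4) for i in range(4)])
L=[edge(s,S3[0],S3[1],2)[0],edge(s,S3[1],S3[2],2)[0]];print(inter(*L),S3)
v=[-np.array(C[n]["view"])[:3,:3].T@np.array(C[n]["view"])[:3,3] for n in("top","scene")];print(v)
E
```

```text
seal [[0.5938016563891565, 0.036414342456185064, 0.05875614946321608], [0.5767460849920761, -0.04358113333222909, 0.062262374121371124], [0.4701918444401407, -0.019481389741594662, 0.06281148763687411], [0.4875743229467703, 0.060564774388686377, 0.05980344425893566]] [0.5321 0.0085 0.0609]
0.3105217059166705 [np.float64(0.0819), np.float64(0.1092), np.float64(0.082), np.float64(0.1089)]
bar [[0.48685603748522754, -0.26454800621234126, 0.050692742913422344], [0.4957863241165857, -0.32522975284219374, 0.05062359166599307], [0.47395870228964776, -0.33103990171972797, 0.0509528771390079], [0.4613859443269537, -0.26714348812343186, 0.052339769093020634]] [ 0.4795 -0.297   0.0512]
0.8118760411635435 [np.float64(0.0613), np.float64(0.0226), np.float64(0.0651), np.float64(0.0257)]
[293.6617 219.6562] [(275.3505425271264, 207.5014000700035), (293.9014700735037, 220.10203010150508), (324.3529926496325, 207.15138256912846)]
[array([ 0.3306, -0.0455,  1.4251]), array([1.0994, 0.899 , 0.8085])]
```

View pics/e_press.png

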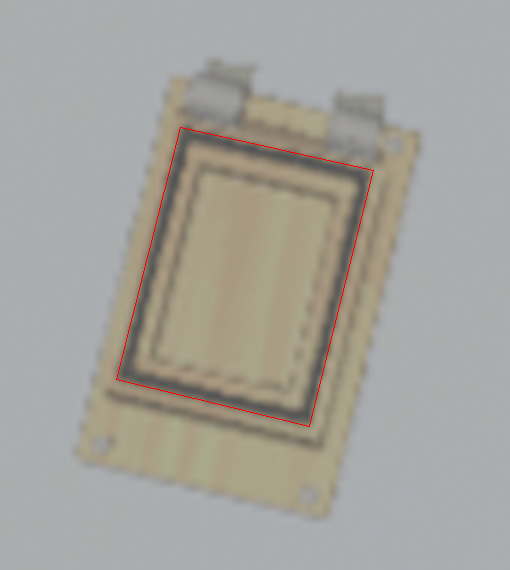

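View pics/e_presss.png

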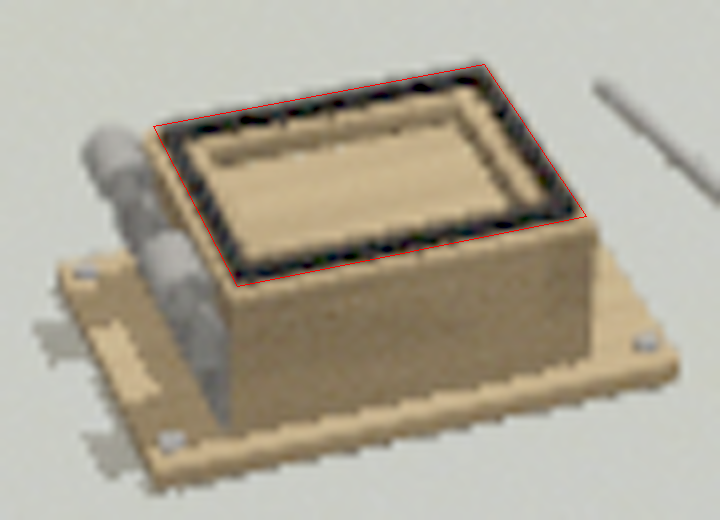

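View pics/e_lid.png

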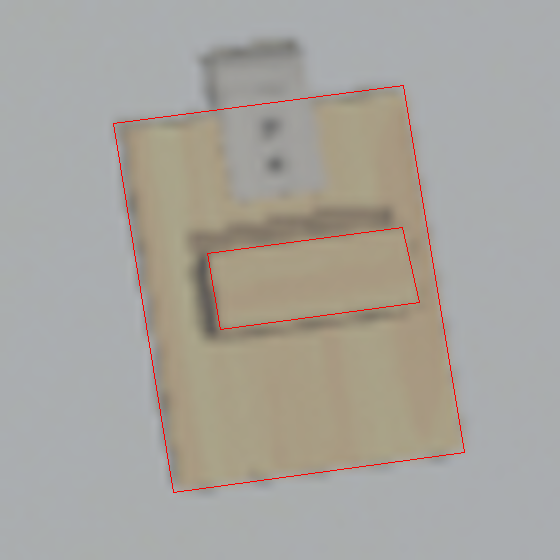

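View pics/e_lids.png

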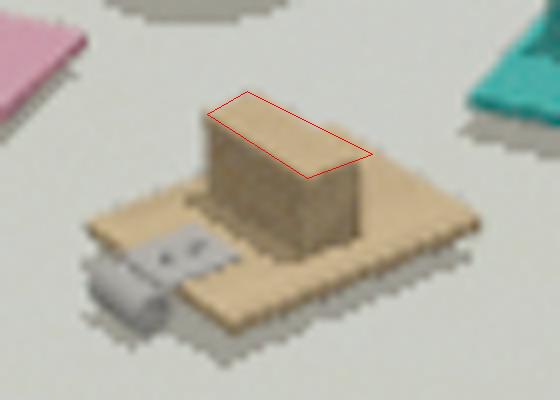

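Lid: about (0.479, -0.296) with yaw 8.8°. Press: about (0.532, 0.0085) with yaw -12.6°. The two-view heights are 0.061 for the seal (text 0.066) and 0.051 for the bar top (text 0.054), so they run 3–5 mm low, roughly the calibration error. I'll push the floor down with closed fingers, then touch the cavity walls to centre the press in robot coordinates.

Run:
```python
from rig import robot,eoat,planner,telemetry
import numpy as np
np.set_printoptions(precision=4,suppress=True)
c=np.array([.5315,.0085]);O=[180,0,77.4]
print(planner.solve_ik([*c,.15],O),planner.solve_ik([.479,-.296,.12],[180,0,8.8]),planner.solve_ik([.479,-.296,.12],[180,0,98.8]))
T=lambda:telemetry.sense()
eoat.grip(0.0);print("grip",T()["t"],T()["width"])
robot.move_to([*c,.14],O);print(T()["t"],T()["position"],T()["contact_force"])
robot.move_l([*c,.085],.12)
h=robot.move_l([*c,.047],.04,max_force=20);s=T();print("floor",h,s["t"],s["position"],s["contact_force"],s["moment"])
```

```text
[-8.1323 14.4943 -8.3108 67.1949  0.     94.4677] [-40.2524  18.4438  -7.1973  64.359    0.     130.9476] [-40.2524  18.4438  -7.1973  64.359    0.      40.9476]
grip 0.8667 9.67379976794908e-05
3.075 [0.5315 0.0093 0.1401] [-0.4624  1.0019  0.5567]
floor False 4.7833 [0.5317 0.0085 0.0472] [0.0138 0.2258 1.0347] [0.0013 0.0248 0.0257]
```

Run:
```python
from rig import eyes,telemetry
import cv2,numpy as np
s=eyes.capture("scene")[:,:,::-1];t=eyes.capture("top")[:,:,::-1];cv2.imwrite("pics/s1.png",s);cv2.imwrite("pics/t1.png",t)
cv2.imwrite("pics/c1.png",cv2.resize(s[150:300,260:420],(640,600),interpolation=2))
print(telemetry.sense())
```

```text
{'t': 4.8833, 'joints': array([-8.13349430e+00,  1.89155215e+01, -1.82183970e+01,  5.28352847e+01,
        2.14647625e-03,  9.44688726e+01]), 'joint_velocities': array([-0.04574116,  0.01209409, -0.06869723,  0.03696171,  0.03531367,
        0.09454396]), 'tau': array([-6.48599220e-03, -5.59266186e+01,  2.93044674e+01, -1.60627627e-03,
       -1.97579247e-04, -1.48589100e-05]), 'position': array([0.53168758, 0.00847388, 0.04728239]), 'eef_rot': array([ 1.79969464e+02, -4.53956042e-03,  7.73976349e+01]), 'contact_force': array([ 0.11238085,  0.19040315, -0.21801672]), 'moment': array([-0.01421956, -0.02867949, -0.03459418]), 'width': 5.417985400638542e-05}
```

View pics/c1.png

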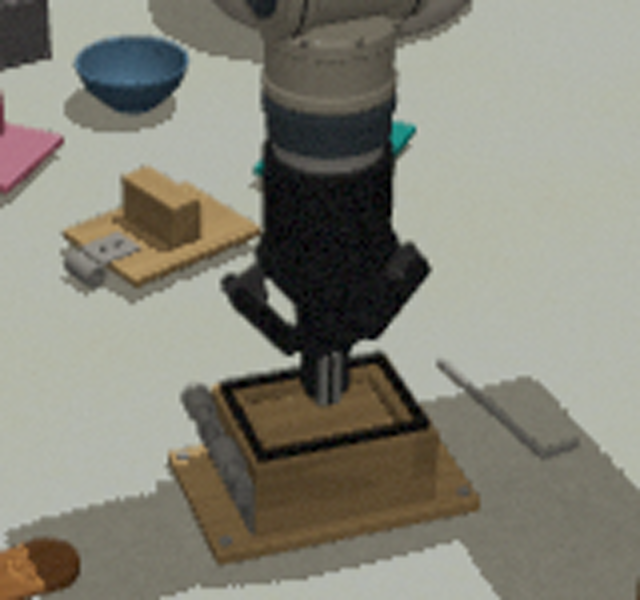

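Run:
```python
from rig import robot,eoat,planner,telemetry
import numpy as np
np.set_printoptions(precision=4,suppress=True)
c=np.array([.5315,.0085])
T=lambda:telemetry.sense()
for z in(.042,.037,.030):
    h=robot.move_l([*c,z],.04,max_force=18);s=T();print("floor",h,s["t"],s["position"],s["contact_force"],s["joint_velocities"].max())
    if h:break
```

```text
floor False 5.1583 [0.5313 0.0085 0.0417] [-0.6067 -0.2776  0.4542] 0.3957071758901736
floor False 5.4333 [0.5313 0.0085 0.0367] [-0.0494 -0.2912 -0.1533] 0.3775398780375714
floor False 5.7583 [0.5312 0.0085 0.0297] [ 0.8806 -0.3736 -0.5971] 0.4604832123400742
```

Run:
```python
from vis import *
from rig import telemetry
s=eyes.capture("scene")[:,:,::-1].copy();p=telemetry.sense()["position"]
for dz in(.0,-.011,.03,.05): print(dz,proj("scene",p+[0,0,dz]))
a=s[190:310,280:400];f=5
a=cv2.resize(a,None,fx=f,fy=f,interpolation=2)
a=np.clip(255*(a/255.)**.6,0,255).astype(np.uint8)
for X in(p,p-[0,0,.011],p+[0,0,.05]):
    u=(proj("scene",X)[0]+.5-[280,190])*f;cv2.circle(a,tuple(int(i) for i in u),4,(0,0,255),-1)
cv2.imwrite("pics/c2.png",a)
```

```text
0.0 [[340.60383778 261.08938288]]
-0.011 [[340.54962481 264.64924797]]
0.03 [[340.7542595  251.21202375]]
0.05 [[340.856683   244.48644176]]
```

View pics/c2.png

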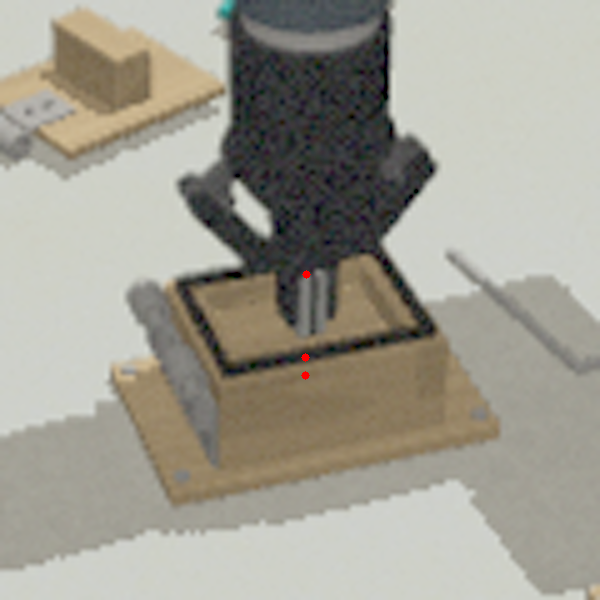

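Run:
```python
from rig import robot,eoat,planner,telemetry
import numpy as np
np.set_printoptions(precision=4,suppress=True)
c=np.array([.5315,.0085])
T=lambda:telemetry.sense()
for z in(.027,.024,.021,.018):
    h=robot.move_l([*c,z],.04,max_force=18);s=T();print("floor",h,s["t"],s["position"],s["contact_force"],s["tau"][1:3])
    if h or s["contact_force"][2]>3:break
```

```text
floor False 6.0583 [0.5313 0.0085 0.0268] [ 0.8107  0.2428 -0.2412] [-56.6371  28.36  ]
floor False 6.3083 [0.5317 0.0085 0.0261] [-8.8223  0.6412 25.6346] [-44.0045  25.3297]
```

Run:
```python
from vis import *
from rig import telemetry
s=eyes.capture("scene")[:,:,::-1].copy();S=telemetry.sense();p=S["position"];print(S["contact_force"],S["eef_rot"],p)
cv2.imwrite("pics/s3.png",s)
a=s[200:290,290:390];f=6
a=cv2.resize(a,None,fx=f,fy=f,interpolation=2)
b=cv2.imread("pics/s1.png")[200:290,290:390];b=cv2.resize(b,None,fx=3,fy=3,interpolation=2)
a=np.clip(255*(a/255.)**.6,0,255).astype(np.uint8)
cv2.imwrite("pics/c3.png",a)
t=eyes.capture("top")[:,:,::-1];cv2.imwrite("pics/t3.png",t);cv2.imwrite("pics/ct3.png",cv2.resize(t[170:330,210:370],(600,600),interpolation=2))
```

```text
[-8.64426677  0.56935474 25.35179622] [1.79893391e+02 3.07783748e-03 7.74057604e+01] [0.53161268 0.00848556 0.02603585]
```

View pics/c3.png

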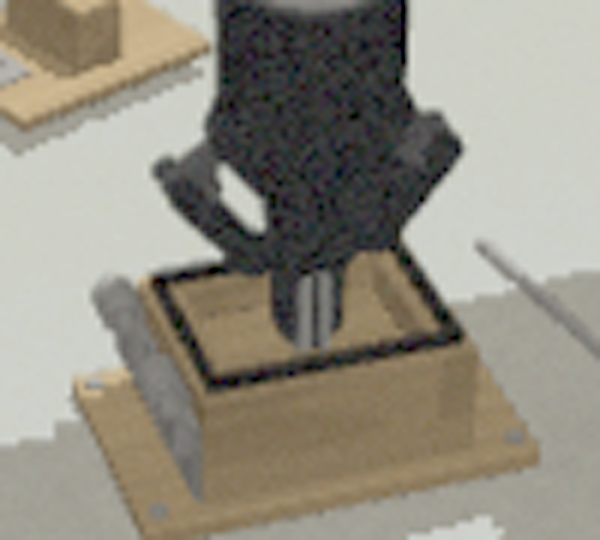

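View pics/ct3.png

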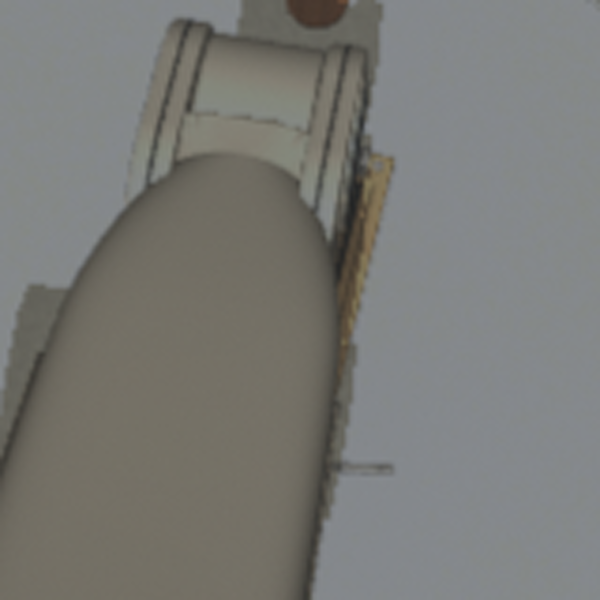

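The tip now shows at z ≈ 0.045 in the scene view, the deeper inner walls are visible, and the contact is stiff at 25 N, so the floor is on its stop. The fingertip is about 20 mm higher relative to the reported TCP than the text says, so I'll set grasp heights by touch. Next I probe the cavity walls.

Run:
```python
from rig import robot,eoat,planner,telemetry
import numpy as np
np.set_printoptions(precision=4,suppress=True)
a=np.radians(-12.6);ex=np.array([np.cos(a),np.sin(a)]);ey=np.array([-ex[1],ex[0]])
c=np.array([.5315,.0085]);z=.030
T=lambda:telemetry.sense()
robot.move_l([*c,z],.1)
def probe(c,d,r):
    o=[]
    for sg in(1,-1):
        h=robot.move_l([*(c+sg*r*d),z],.05,max_force=6);s=T();p=s["position"][:2];o.append(p);print(h,s["t"],p,"along",(p-c)@d,s["contact_force"])
        robot.move_l([*c,z],.12)
    m=(np.mean(o,0)-c)@d;return m
m=probe(c,ey,.026);print("dy",m);c=c+m*ey
m2=probe(c,ex,.034);print("dx",m2);c=c+m2*ex
print("centre",c)
robot.move_l([*c,.15],.2);print(T()["t"],T()["contact_force"])
```

```text
True 7.0917 [0.5355 0.0277] along 0.019572452004121107 [-0.8076 -3.9316  4.2985]
True 7.825 [ 0.5273 -0.0095] along -0.018436122841891313 [0.0939 4.7271 2.0073]
dy 0.000568164581114898
True 8.7333 [0.5611 0.0022] along 0.03027907128650933 [-2.5067  1.1995  4.7764]
True 9.7083 [0.5042 0.0152] along -0.028090675157922573 [ 2.2949 -1.1147  0.6008]
dx 0.001094198064293436
centre [0.5327 0.0088]
10.85 [-0.4913 -0.6778  0.6905]
```

Run:
```python
from rig import robot,eoat,telemetry
robot.move_to([.4795,-.2960,.14],[180,0,8.8]);print(telemetry.sense()["t"])
from vis import *
s=eyes.capture("scene")[:,:,::-1];t=eyes.capture("top")[:,:,::-1]
cv2.imwrite("pics/s4.png",s);cv2.imwrite("pics/t4.png",t)
show(s,[],(295,230,385,295),8,"pics/c4.png")
```

```text
12.0333
```

View pics/c4.png

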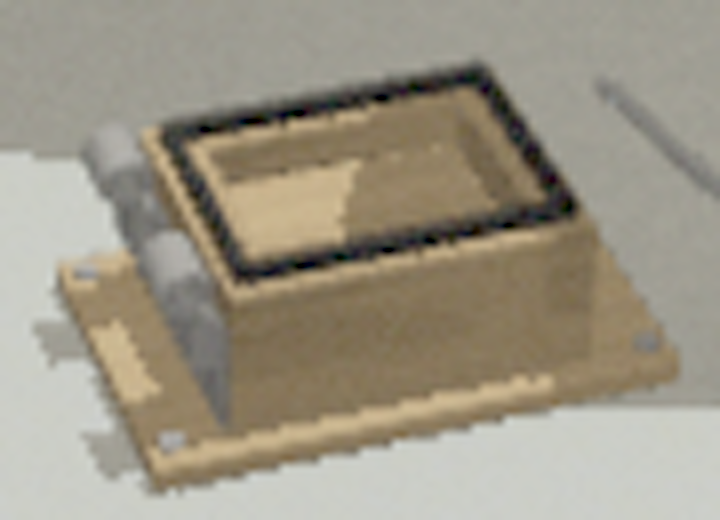

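View pics/s4.png

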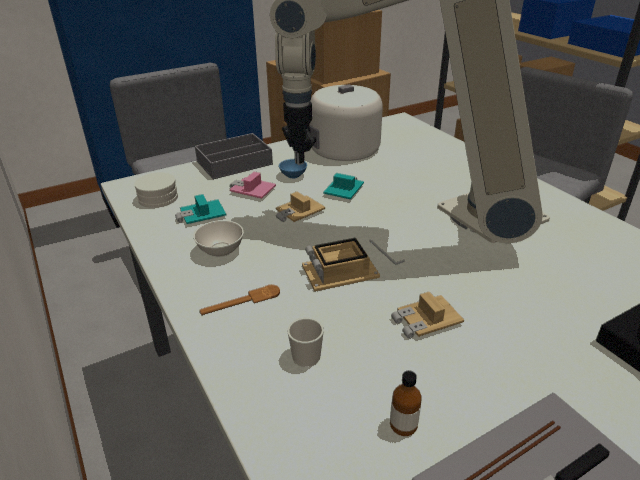

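Run:
```python
from vis import *
from rig import telemetry
p=telemetry.sense()["position"];print(p)
s=cv2.imread("pics/s4.png")
show(s,[proj("scene",[p+[0,0,d],p+[0,0,d+.0001]]) for d in(-.011,0,.02)],(260,130,340,215),7,"pics/c5.png")
print(proj("scene",[p+[0,0,d] for d in(-.011,0,.02)]))
```

```text
[ 0.48002651 -0.29473132  0.13998409]
[[299.55004248 172.69015984]
 [299.43182442 169.18805665]
 [299.21441347 162.74745376]]
```

View pics/c5.png

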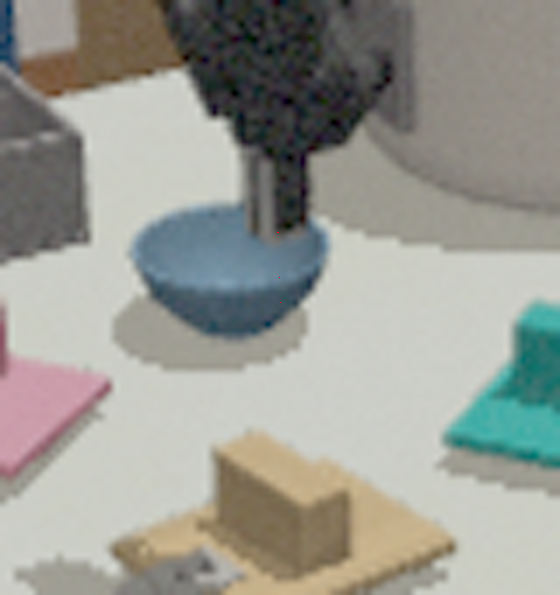

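Run:
```python
from rig import robot,eoat,telemetry
import numpy as np
np.set_printoptions(precision=4,suppress=True)
T=lambda:telemetry.sense()
eoat.grip(.085);print(T()["t"],T()["width"])
q=[.4795,-.2960]
robot.move_l([*q,.05],.15);print(T()["position"],T()["contact_force"])
h=robot.move_l([*q,.005],.06,max_force=5);print(h,T()["t"],T()["position"],T()["contact_force"])
from vis import *
s=eyes.capture("scene")[:,:,::-1];cv2.imwrite("pics/s6.png",s);show(s,[],(260,130,340,230),6,"pics/c6.png")
```

```text
12.9167 0.08483041732897759
[ 0.4799 -0.2963  0.0507] [ 0.5653 -1.0996 -0.0032]
False 14.5667 [ 0.4796 -0.2961  0.0052] [-0.6645  0.6238 -0.3445]
```

View pics/c6.png

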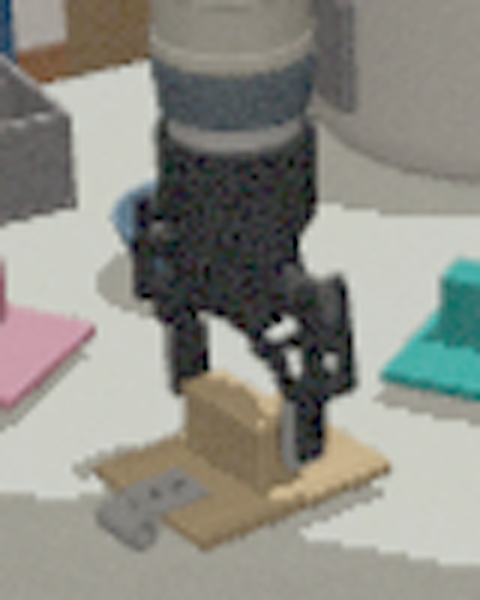

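Run:
```python
from rig import robot,eoat,telemetry
import numpy as np
np.set_printoptions(precision=4,suppress=True)
T=lambda:telemetry.sense()
def pr(m): s=T();print(m,round(s["t"],2),s["position"],s["eef_rot"][2],s["width"],s["contact_force"])
q=[.4795,-.2960]
eoat.grip(.0);pr("g1")
eoat.grip(.085);pr("open")
robot.move_l([*q,.050],.2)
robot.move_to([*q,.050],[180,0,98.8]);pr("rot")
h=robot.move_l([*q,.004],.08,max_force=6);pr(h)
eoat.grip(.0);pr("g2")
from vis import *
s=eyes.capture("scene")[:,:,::-1];cv2.imwrite("pics/s7.png",s);show(s,[],(260,130,340,230),6,"pics/c7.png")
```

```text
g1 14.95 [ 0.4798 -0.2963  0.0057] 8.799370227755338 0.06289988271864377 [-0.9966 -0.5482  5.9062]
open 15.31 [ 0.4794 -0.2959  0.0049] 8.801664790638746 0.08511772018885644 [-0.0622  0.3795 -0.1098]
rot 17.08 [ 0.4793 -0.2958  0.0496] 98.73400234908661 0.0849810374778688 [-1.0524  0.0061 -0.6081]
False 17.81 [ 0.4797 -0.2962  0.0042] 98.79574015348254 0.08498587739025672 [ 0.0494 -0.1041 -0.1286]
g2 18.38 [ 0.4798 -0.2962  0.0045] 98.80220006174211 0.025149749821293126 [0.0785 0.7824 4.4507]
```

View pics/c7.png

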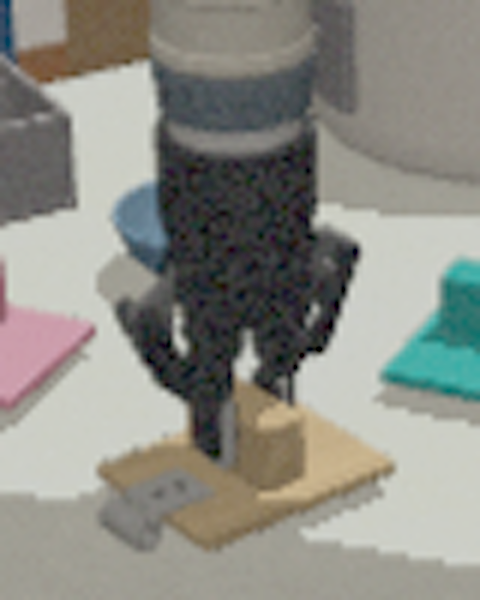

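Run:
```python
from rig import robot,eoat,telemetry
import numpy as np
np.set_printoptions(precision=4,suppress=True)
T=lambda:telemetry.sense()
def pr(m): s=T();print(m,round(s["t"],2),s["position"],s["eef_rot"][2],s["width"],s["contact_force"])
q=[.4795,-.2960];c=[.5327,.0088]
robot.move_l([*q,.115],.15);pr("lift")
robot.move_to([*c,.110],[180,0,77.4]);pr("over")
robot.move_l([*c,.080],.1);pr("near")
from vis import *
s=eyes.capture("scene")[:,:,::-1];cv2.imwrite("pics/s8.png",s);show(s,[],(280,170,400,300),5,"pics/c8.png")
t=eyes.capture("top")[:,:,::-1];cv2.imwrite("pics/t8.png",t)
```

```text
lift 19.32 [ 0.479  -0.2956  0.1139] 98.80085007365683 0.024893698315101322 [ 0.2369  0.3522 -3.5645]
over 20.51 [0.5327 0.0081 0.1097] 77.40375360108807 0.024933034085966557 [ 0.3153 -1.5302 -2.0309]
near 20.96 [0.5327 0.0081 0.0799] 77.33997183127062 0.025139390335214642 [ 0.6737  0.5596 -2.2843]
```

View pics/c8.png

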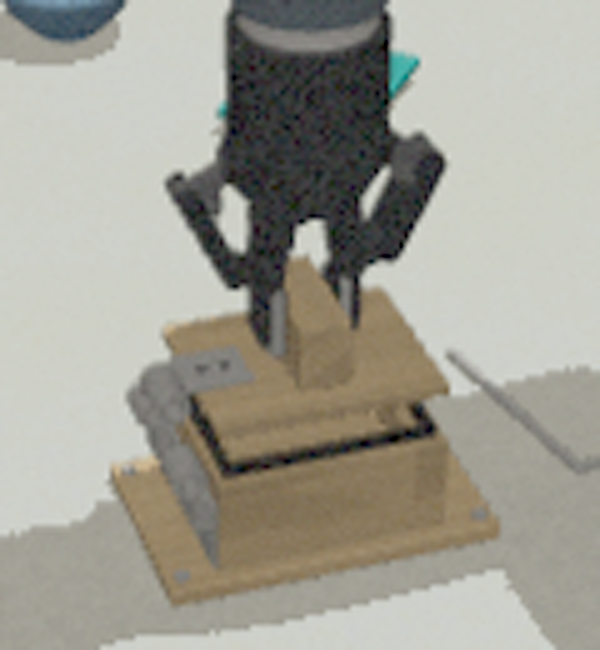

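Run:
```python
from vis import *
s=cv2.imread("pics/s8.png");show(s,[],(305,225,375,270),11,"pics/c9.png")
```

```text
(no output)
```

View pics/c9.png

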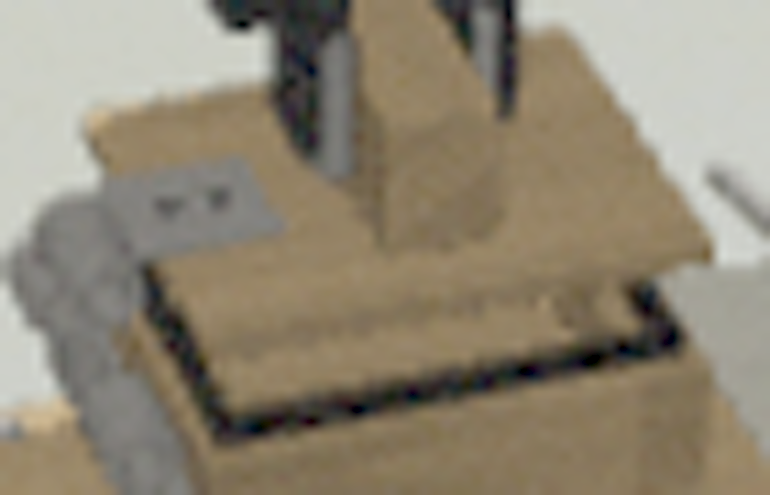

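Run:
```python
from vis import *
s=cv2.imread("pics/s8.png")
a=np.radians(-12.6);R=np.array([[np.cos(a),-np.sin(a)],[np.sin(a),np.cos(a)]])
def pts(w,h,z,o=(0,0)): return np.array([[*(np.array([.5327,.0085])+R@(np.array([sx*w/2,sy*h/2])+o)),z] for sx,sy in((1,1),(1,-1),(-1,-1),(-1,1))])
lz=.0799-.0045
P_=[proj("scene",pts(.116,.092,lz+.018)),proj("scene",pts(.084,.060,.060)),proj("scene",pts(.026,.064,lz+.054))]
P_.append(proj("scene",pts(.170,.110,.010)))
show(s,P_,(300,210,380,290),7,"pics/c10.png")
```

```text
(no output)
```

View pics/c10.png

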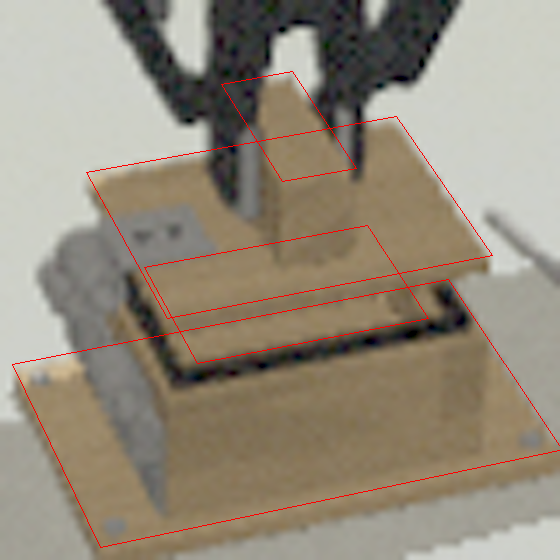

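The predicted lid and plinth outlines both match the picture to about 1 px with a shared bias, so the lid is aligned. Descending.

Run:
```python
from rig import robot,eoat,telemetry
import numpy as np
np.set_printoptions(precision=4,suppress=True)
T=lambda:telemetry.sense()
def pr(m): s=T();print(m,round(s["t"],2),s["position"],s["width"],s["contact_force"],s["moment"])
c=[.5327,.0088]
pr("start")
h=robot.move_l([*c,.0625],.06,max_force=6);pr(h)
if not h:
    h=robot.move_l([*c,.052],.03,max_force=24);pr(h)
from vis import *
s=eyes.capture("scene")[:,:,::-1];cv2.imwrite("pics/s11.png",s);show(s,[],(300,210,380,290),7,"pics/c11.png")
```

```text
start 21.06 [0.5331 0.0083 0.0806] 0.025141720945253288 [ 0.4156 -0.2842 -2.6391] [-0.0169 -0.0081  0.006 ]
False 21.5 [0.5324 0.0089 0.0621] 0.025232957876065373 [ 0.5414  0.7077 -2.4378] [-0.0507  0.0167  0.0313]
True 21.85 [0.5333 0.0088 0.0545] 0.02487095510975039 [-0.8018  1.2314  7.3455] [0.0483 0.2847 0.0079]
```

View pics/c11.png

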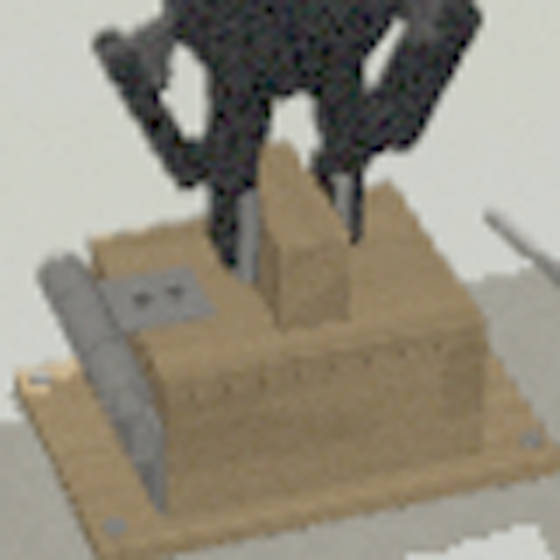

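Run:
```python
from rig import robot,eoat,telemetry
import numpy as np
np.set_printoptions(precision=4,suppress=True)
T=lambda:telemetry.sense()
def pr(m): s=T();print(m,round(s["t"],2),s["position"],s["width"],s["contact_force"],s["moment"])
c=[.5327,.0088]
for i in range(6):
    z=.0540-.0006*i
    h=robot.move_l([*c,z],.02,max_force=25);robot.wait(.15);pr((z,h))
    if T()["contact_force"][2]>20:break
```

```text
(0.054, False) 22.3 [0.5333 0.0088 0.0548] 0.02497916747974917 [-2.0208 -0.5836  7.3436] [ 0.0773  0.3139 -0.0488]
(0.053399999999999996, False) 22.7 [0.5333 0.0088 0.0543] 0.025348180628016484 [-2.377   0.9652  7.5367] [0.0356 0.4015 0.0114]
(0.0528, False) 23.1 [0.5334 0.0088 0.0542] 0.02538988995056729 [-4.1561  1.5404 13.6524] [0.1549 0.8331 0.0398]
(0.052199999999999996, False) 23.5 [0.5334 0.0088 0.0542] 0.025257909029417158 [-6.0214  1.1249 20.5598] [ 0.1404  1.3985 -0.0251]
```

Run:
```python
from rig import robot,telemetry
from vis import *
robot.wait(1.0);S=telemetry.sense();print(S["t"],S["position"],S["contact_force"],S["moment"],S["width"],S["eef_rot"])
s=eyes.capture("scene")[:,:,::-1];cv2.imwrite("pics/s12.png",s)
show(s,[],(300,205,385,290),7,"pics/c12.png")
```

```text
24.5 [0.53336889 0.00876733 0.05421559] [-6.23265286  1.02644109 21.0314397 ] [ 1.63057343e-01  1.40647319e+00 -7.24081583e-04] 0.02540660179437188 [ 1.79826414e+02 -1.39625544e-02  7.74109121e+01]
```

View pics/c12.png

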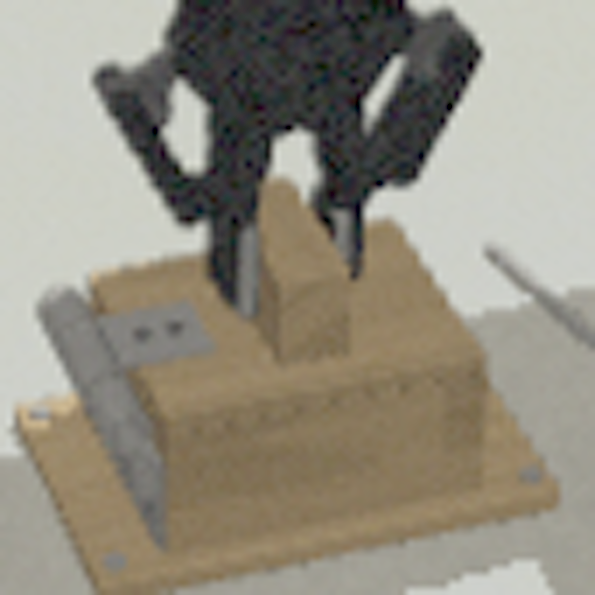

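View pics/s12.png

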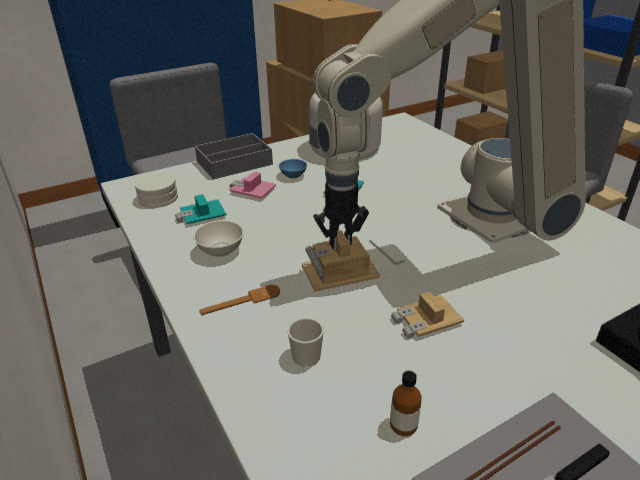

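The plate sits on the rim with no black seal showing. The knuckles line up, the push is steady at 21 N (about 23 N on the seal) and the other items look undisturbed. Handing in.

```bash
python3 -c "
from rig import job;print(job.hand_in())"
```

```text
the job is handed in; nothing more can be done
None
```

The job is handed in at about 24.5 s, with the gripper still holding the single-knuckle lid fully down on the press.

**What I did**
- I pushed the floor plate down with closed fingers, with no lid near. It met a stiff stop at 25 N, and a picture afterwards showed it about 15 mm below the rim (14 mm when home).
- I touched the four cavity walls to centre the press at (0.5327, 0.0088).
- I gripped the lid's bar first along its length and then across it, so it sat centred in the jaws. I then carried it over the press and lowered it.
- No side contact stopped it on the way in. I then pressed against the seal until it stopped stiffly.

**Last checks**
- **Lid height:** its origin is at 49.7 mm from the arm's reading (50 mm when fully down).
- **Push:** it held steady at about 21 N over the last second, above the 11 N needed to level the seal.
- **Picture:** no black seal shows under the plate and the three knuckles are in line. I could not see through the bores to check the holes directly.
- **Other things:** the other lid and the rest of the table look unmoved in the last scene picture. I did not measure them.

**What disagreed**
- The fingertips were about 15 to 20 mm behind the reported TCP, not 11 mm ahead as the text says. I set the working heights by touch and picture instead.
- Heights measured from the two cameras came out 3 to 5 mm low.
- While pressing there is also a side force of about 6 N, with the arm 0.7 mm towards +x of the cavity centre. That is within the 2.5 mm clearance.

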